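Press the square spice jar's lid home on the carousel

TASK

Three washed, empty glass jars are airing on the spice carousel with their push-in lids standing up. The square jar is dry: with your fingertips press its lid gently straight down until it is fully home, then withdraw clear of everything. Only press, do not lift the jar; do not turn the carousel, and do not touch the two round jars (their lids stay up), the pinch bowl or the tongs.

Things in the scene. Friction and masses are not known exactly. Their poses are not given: they have to be found in the camera images.
- square_lid_top (a point): centre of the top face of the square jar's lid; the point moves down with the lid, and its z axis points up. The lid is a flat white plastic square 46 x 46 x 8 mm, with its sides along the point's x and y axes, over a dark rubber plug; it needs about 3 to 4 N to slide down and stays where it is left. Fully home its top is 112 mm above the cart top; raised, it is 7 to 10 mm higher
- square_lid (a joint): how far the square jar's lid has been pressed in, in m: 0 fully raised, 0.010 fully home (its underside on the glass rim); starts at 0 to 0.003
- square_jar: the square glass jar, 46 x 46 mm and 80 mm tall without lid, loose, about 0.2 kg, standing upright on the carousel tray (tray floor 24 mm above the cart top), its centre about 70 mm from the carousel's axis; origin at the centre of its underside, z up
- slim_jar: tall slim round glass jar, 42 mm diameter, 95 mm tall, loose on the carousel tray; its raised lid's top is 110 to 113 mm above the jar's origin, which is the centre of its underside. Leave alone
- slim_lid (a joint): how far the slim jar's lid is pressed in, in m: 0 raised, 0.010 home. Must stay up
- squat_jar: low wide round glass jar, 62 mm diameter, 60 mm tall, loose on the carousel tray; its raised lid's top is 75 to 78 mm above the jar's origin, which is the centre of its underside. Leave alone
- squat_lid (a joint): how far the squat jar's lid is pressed in, in m: 0 raised, 0.010 home. Must stay up
- rack: fixed foot of the grey plastic carousel, origin on the cart top at the carousel's axis. The round tray on it is 230 mm across with a low rim reaching 32 mm above the cart top; in its middle a black knob 36 mm across, its top 80 mm above the cart top. The three jars stand round the knob 120 degrees apart
- carousel (a joint): turn of the carousel tray about the vertical, in rad, 0 at the start, positive anticlockwise from above; it turns easily (about 0.03 N m) and has to stay put
- bowl: white ceramic pinch bowl, 90 mm across, 35 mm high, to the left of the carousel; origin at the centre of its underside. Leave alone
- tong: steel kitchen tongs with dark silicone tips, held shut by a clip, about 240 x 55 x 14 mm, lying on the cart to the right of the carousel; origin under their middle, x axis towards the tips. Leave alone

How it is judged:
By the outcome, as a careful person would: the job done as asked, in the order asked, and still so for the second after the job is handed in, with the robot touching nothing.
It also fails if it takes over 35 s, if anything falls off the work surface, if the arm or the gripper's body presses on something with over 40 N, if the wrist force passes 120 N, or if a joint passes its speed limit or range.

ROBOT

A 7-joint arm with a two-finger parallel gripper is mounted at the origin on the work surface. World frame = base frame: x ahead of the robot, y to its left, z up, the work surface at z = 0. Lengths are in m, angles in rad, forces in N, time in s.
With the tool pointing down it reaches from about 0.425 to 0.8 m from the base axis. Payload 8.3 kg.
Tool frame: the origin (TCP) lies on the centre line of the jaws, within the pads' length; the fingertips stand 19 mm ahead of it and the grasp point (between the pads) is the TCP; z points along the fingers, y is the direction in which the jaws open and shut (so a half turn about z gives the same grasp; the last joint's range is limited). The gripper opens to 85 mm and grips with 20 to 120 N. Pads are 22 mm wide; open, the fingers measure 114 mm over their backs; the gripper's body (76 mm by 85 mm) begins 54 mm behind the grasp point. The pads swing forward as they close: fully open they stand 13 mm farther back than shut.
Start: joints at [1.139, 0.383, 0.016, 1.37, -0.006, 1.388, -0.046], TCP at [0.225, -0.583, 0.25] pointing down, gripper open.
Joint ranges: [-2.95, 2.95], [-0.25, 2.06], [-1.52, 1.56], [0.18, 2.33], [-1.44, 4.58], [0.02, 2.06], [-3.01, 3.01]. Speed limits (rad/s): [2.39, 2.39, 3.01, 3.01, 3.14, 3.14, 3.14].

INTERFACE

Orientations are given as a unit quaternion [x, y, z, w].
In Python, from workcell import sensors, viewer, env gives the robot as it stands.
- The arm moves only by the tool servo_tool, never from a script. Its argument "rows" is a list of rows, each a list of 7 numbers: the turn, a rotation vector about the world's x, y, z in degrees, then the shift along the world's x, y, z in m, then the closure, from 0 (fully open) to 1 (shut). A call has 1 to 20 rows; each row is the pose to reach, as a shift and turn from the pose measured when the call began; what a row does not reach only later rows make up. A row lasts 1/8 s, in which the tool goes at most 62.5 mm and 10.7 degrees, less where a joint would pass 70% of its speed; a pose out of reach is approached as far as the arm can. A call with a gripper value outside its range is refused whole. The fingers move at their own pace and stop on an object; "squeeze" is the grip in N (left out, the last holds). Time passes only in rows, so rows that repeat a pose let the fingers close. It gives the time, the measured TCP pose, the force and the opening at its end, in the units of the state.
- sensors.observe(): the state, without advancing time (a new reading comes with each control period).
- viewer.snapshot(name): name is "scene" or "top"; returns (picture, depth): 480x640x3 uint8, red, green, blue; 480x640 float32, m along the optical axis (not along the pixel's ray), 0 where there is no reading.
- viewer.camera_info(name): a dict with "fx", "fy", "cx", "cy" (pixels), "distortion" ([k1, k2, p1, p2, k3] as OpenCV has them; the pictures are not rectified), "extrinsics" (4x4, takes a point from world to camera coordinates). Camera axes: x right, y down, z forward; pixel columns grow to the right and rows downward; lengths in m; the calibration is good to about 2 mm. A picture is of the moment at which its call begins. camera_info takes no time and is no camera call.
- env.job_done(): hands the job in, once; it reports no verdict.
The state is a dict: "clock": time; "joints": joint angles; "joint_vel": joint speeds; "effort": joint torques, N m; "eef_pos": TCP position; "orientation": TCP orientation; "ft_force": force on the tool from outside, world axes, zero at the start; "ft_torque": the same for the moment, N m; "opening": finger opening in m.
Only numpy, scipy, OpenCV 4.12 (cv2) and the standard library are available. Lean on these libraries where they do the work, as an engineer would, in place of code of your own. Each camera call takes 0.05 s, during which the arm holds its last target. There are 200 camera calls.

## Working session

There is one attempt and no reset: what is moved stays moved. The work goes in short steps, Python scripts to look and compute and a tool call to move; the robot and the scene stay as the last step left them, time stands still between calls to the robot, and variables do not carry over. Pictures are saved under pics/ and viewed, about 8 in all and at most 12, crops included, and the job is handed in when it is done.

Besides the shell and the picture viewer there is one more tool, called after "Call:" as name(argument=value, ...) on one line, values as JSON. servo_tool: Moves the arm, as the interface text tells. Its arguments: {"type":"object","properties":{"rows":{"type":"array","items":{"type":"array","items":{"type":"number"}}},"squeeze":{"type":"number"}},"required":["rows"]}

```bash
mkdir -p pics; python3 - <<'E'
from workcell import sensors, viewer
import cv2, numpy as np
s=sensors.observe(); print({k:np.round(v,3).tolist() for k,v in s.items()})
for n in("scene","top"):
    p,d=viewer.snapshot(n); cv2.imwrite(f"pics/{n}0.png",p[:,:,::-1]); np.savez(f"{n}0.npz",p=p,d=d)
    c=viewer.camera_info(n); print(n,{k:np.round(v,4).tolist() for k,v in c.items()})
E
```

```text
{'clock': 0.0, 'joints': [1.139, 0.384, 0.016, 1.371, -0.006, 1.388, -0.046], 'joint_vel': [-0.001, 0.0, -0.002, -0.0, 0.001, 0.0, 0.002], 'effort': [0.001, -62.759, 0.845, -37.182, 0.017, 0.014, -0.0], 'eef_pos': [0.225, -0.583, 0.249], 'orientation': [0.983, 0.183, -0.0, -0.001], 'ft_force': [0.722, -0.144, -0.789], 'ft_torque': [-0.028, -0.003, -0.013], 'opening': 0.086}
scene {'fx': 579.8924, 'fy': 579.8924, 'cx': 320.1125, 'cy': 239.9178, 'distortion': [-0.1573, 0.0, 0.0, 0.0, 0.0], 'extrinsics': [[0.8455, 0.5339, -0.007, -0.4744], [0.352, -0.5673, -0.7445, -0.1522], [-0.4015, 0.627, -0.6676, 1.559], [0.0, 0.0, 0.0, 1.0]]}
top {'fx': 583.6552, 'fy': 583.6552, 'cx': 315.6679, 'cy': 229.6685, 'distortion': [-0.1418, 0.0, 0.0, 0.0, 0.0], 'extrinsics': [[-0.0714, -0.9974, 0.0057, 0.0126], [-0.9687, 0.068, -0.2385, 0.5844], [0.2375, -0.0225, -0.9711, 1.0505], [0.0, 0.0, 0.0, 1.0]]}
```

View pics/scene0.png

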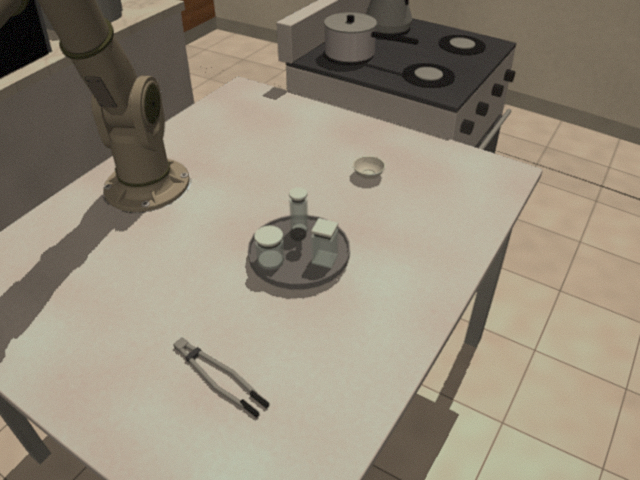

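View pics/top0.png

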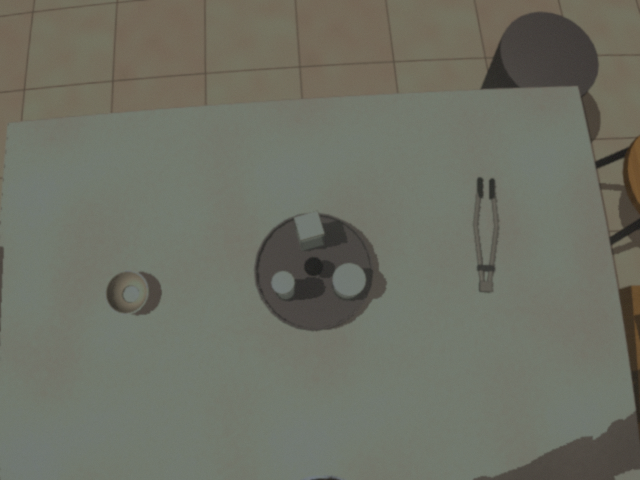

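The square lid is at about (325,228) in the scene view and (309,227) in the top view. It is the farthest jar from the robot. The slim jar is at (284,283) in top, the squat one at (350,280), and the knob at (314,266).

```bash
cat > h.py <<'E'
import numpy as np, cv2
from workcell import viewer
def ray(n,uv):
    c=viewer.camera_info(n); K=np.array([[c['fx'],0,c['cx']],[0,c['fy'],c['cy']],[0,0,1]]); E=np.array(c['extrinsics'])
    q=cv2.undistortPoints(np.float64(uv).reshape(-1,1,2),K,np.float64(c['distortion'])).reshape(-1,2)
    d=np.c_[q,np.ones(len(q))]@E[:3,:3]; return -E[:3,:3].T@E[:3,3], d/np.linalg.norm(d,axis=1)[:,None]
def plane(n,uv,z):
    o,d=ray(n,uv); return o+d*((z-o[2])/d[:,2])[:,None]
def tri(u1,u2):
    A=np.zeros((3,3));b=np.zeros(3);L=[]
    for n,u in(("scene",u1),("top",u2)):
        o,d=ray(n,[u]);P=np.eye(3)-np.outer(d[0],d[0]);A+=P;b+=P@o;L.append((P,o))
    x=np.linalg.solve(A,b); return x,[np.linalg.norm(P@(x-o)) for P,o in L]
E
python3 - <<'E'
from h import *
out=[]
for n,(x0,y0,x1,y1) in(("scene",(235,180,360,280)),("top",(255,205,385,325))):
    p=np.load(n+"0.npz")["p"]; d=np.load(n+"0.npz")["d"]
    c=p[y0:y1,x0:x1]; g=c.min(2)
    t,_=cv2.threshold(g,0,255,cv2.THRESH_OTSU)
    print(n,t,g.max())
    for th in ((150,170,185) if n=="scene" else (105,115,125)):
        m=(g>th).astype(np.uint8)
        for k in cv2.findContours(m,cv2.RETR_EXTERNAL,cv2.CHAIN_APPROX_NONE)[0]:
            a=cv2.contourArea(k)
            if 60<a<2500:
                M=cv2.moments(k);r=cv2.minAreaRect(k)
                print(th,a,"cen",round(M['m10']/M['m00']+x0,1),round(M['m01']/M['m00']+y0,1),"rect",np.round(r[1],1),round(r[2],1),np.round(cv2.boxPoints(r)+[x0,y0],1).tolist())
    out.append(cv2.resize(c,None,fx=5,fy=5,interpolation=cv2.INTER_NEAREST)[:600,:650])
    cv2.imwrite(f"pics/{n}_crop.png",out[-1][:,:,::-1])
E
```

```text
scene 120.0 172
top 84.0 115
105 501.5 cen 373.3 313.6 rect [30. 34.] 90.0 [[350.0, 294.0], [384.0, 294.0], [384.0, 324.0], [350.0, 324.0]]
105 313.0 cen 262.4 313.3 rect [45.6 21.5] 52.1 [[238.0, 301.2], [255.0, 288.0], [283.0, 324.0], [266.0, 337.2]]
105 324.5 cen 282.3 282.0 rect [20. 21.] 90.0 [[272.0, 272.0], [293.0, 272.0], [293.0, 292.0], [272.0, 292.0]]
105 723.5 cen 348.7 279.2 rect [30. 31.] 90.0 [[333.0, 264.0], [364.0, 264.0], [364.0, 294.0], [333.0, 294.0]]
105 141.0 cen 380.9 251.4 rect [ 9. 40.] 0.0 [[375.0, 273.0], [375.0, 233.0], [384.0, 233.0], [384.0, 273.0]]
105 138.5 cen 375.3 211.1 rect [16. 20.] 90.0 [[364.0, 205.0], [384.0, 205.0], [384.0, 221.0], [364.0, 221.0]]
105 1490.0 cen 287.1 218.7 rect [40. 79.] 90.0 [[255.0, 205.0], [334.0, 205.0], [334.0, 245.0], [255.0, 245.0]]
```

View pics/scene_crop.png

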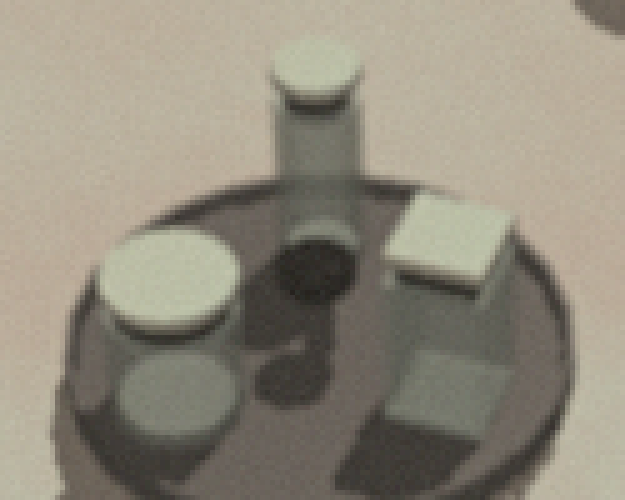

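View pics/top_crop.png

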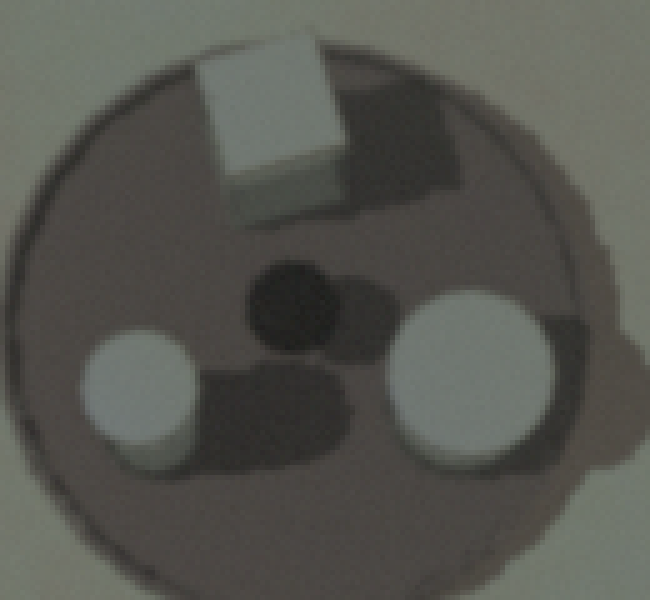

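The crops (5x) show the square lid's top face clearly. Its corners in the top crop are about (195,68), (312,30), (345,145), (225,175). In the scene crop they are about (385,250), (420,192), (515,220), (490,275).

```bash
python3 - <<'E'
from h import *
S=np.array([[420,192],[515,220],[490,272],[386,248]])/5-.4+[235,180]
T=np.array([[225,175],[195,68],[312,30],[345,145]])/5-.4+[255,205]
# match order by plane casts
ps=plane("scene",S,.121);pt=plane("top",T,.121)
print(np.round(ps,4),np.round(pt,4),ps.mean(0),pt.mean(0))
for a in pt:
    j=np.argmin(np.linalg.norm(ps-a,axis=1)); i=np.argmin(np.linalg.norm(pt-a,axis=1)); x,r=tri(S[j],T[i]); print(i,j,np.round(x,4),np.round(r,4))
x,r=tri(S.mean(0),T.mean(0)); print("centre",np.round(x,4),np.round(r,4))
r=cv2.minAreaRect(np.float32(pt[:,:2]*1000)); print("rect",r)
r=cv2.minAreaRect(np.float32(ps[:,:2]*1000)); print("rect",r)
# depth: world points on lid
for n,u in(("scene",S.mean(0)),("top",T.mean(0))):
    d=np.load(n+"0.npz")["d"]; x,y=np.int32(u.round()); z=np.median(d[y-3:y+4,x-3:x+4]); o,v=ray(n,[u]); E=np.array(viewer.camera_info(n)['extrinsics']); print(n,"depth pt",o+v[0]*z/(E[2,:3]@v[0]))
for nm,s,t,z in(("knob",(317,262),(293,305),.08),("slim",(316,68),(139,385),.136),("squat",(170,277),(471,372),.1)):
    s=np.array(s)/5-.4+[235,180]; t=np.array(t)/5-.4+[255,205]
    print(nm,np.round(tri(s,t)[0],4),np.round(plane("top",[t],z),4),np.round(plane("scene",[s],z),4))
# edges check in top: red intensity sobel lines of lid
E
```

```text
[[ 0.5568  0.0022  0.121 ]
 [ 0.6014  0.0078  0.121 ]
 [ 0.6099 -0.0267  0.121 ]
 [ 0.5644 -0.0368  0.121 ]] [[ 0.555   0.003   0.121 ]
 [ 0.596   0.0114  0.121 ]
 [ 0.6075 -0.0326  0.121 ]
 [ 0.5631 -0.0415  0.121 ]] [ 0.58315398 -0.01340018  0.121     ] [ 0.58040763 -0.01492525  0.121     ]
0 0 [0.5556 0.0033 0.1195] [0.0004 0.0004]
1 1 [0.598  0.012  0.1161] [0.0008 0.0008]
2 2 [ 0.6092 -0.0308  0.1228] [0.0028 0.0028]
3 3 [ 0.5643 -0.0401  0.1228] [0.002 0.002]
centre [ 0.5818 -0.0139  0.1201] [0.0016 0.0016]
rect ((580.8523559570312, -14.79488754272461), (45.29648208618164, 45.422481536865234), 11.333003997802734)
rect ((582.8880004882812, -12.387676239013672), (46.56138610839844, 39.66562271118164), 12.489548683166504)
scene depth pt [ 0.58363667 -0.0140905   0.12151548]
top depth pt [ 0.57984892 -0.01489443  0.12277651]
knob [ 0.514  -0.0184  0.076 ] [[ 0.5126 -0.0189  0.08  ]] [[ 0.5173 -0.0214  0.08  ]]
slim [0.4782 0.0385 0.1333] [[0.4776 0.0383 0.136 ]] [[0.4804 0.0359 0.136 ]]
squat [ 0.4805 -0.0814  0.0987] [[ 0.4794 -0.082   0.1   ]] [[ 0.4822 -0.0816  0.1   ]]
```

Call:
servo_tool(rows=[[0, 0, -0.5, 0.01, 0.016, 0, 1], [0, 0, -1, 0.03, 0.048, 0, 1], [0, 0, -2, 0.054, 0.086, 0, 1], [0, 0, -3, 0.08, 0.128, 0, 1], [0, 0, -4, 0.106, 0.169, 0, 1], [0, 0, -5, 0.132, 0.21, 0, 1], [0, 0, -6, 0.158, 0.252, 0, 1], [0, 0, -6.5, 0.184, 0.293, 0, 1], [0, 0, -7, 0.21, 0.335, 0, 1], [0, 0, -7.5, 0.236, 0.376, 0, 1], [0, 0, -8, 0.262, 0.418, 0, 1], [0, 0, -8.5, 0.288, 0.459, 0, 1], [0, 0, -9, 0.312, 0.498, 0, 1], [0, 0, -9.5, 0.334, 0.533, 0, 1], [0, 0, -9.7, 0.349, 0.557, 0, 1], [0, 0, -9.7, 0.3565, 0.5685, -0.01, 1], [0, 0, -9.7, 0.3565, 0.5685, -0.03, 1], [0, 0, -9.7, 0.3565, 0.5685, -0.05, 1], [0, 0, -9.7, 0.3565, 0.5685, -0.06, 1], [0, 0, -9.7, 0.3565, 0.5685, -0.06, 1]], squeeze=20)

```text
clock: 2.6
eef_pos: [0.5809, -0.0144, 0.1885]
orientation: [0.995, 0.099, -0.001, -0.001]
ft_force: [-0.4, 0.2, 0.6]
opening: -0.0001
```

```bash
python3 - <<'E'
from h import *
from workcell import sensors
s=sensors.observe(); print({k:np.round(s[k],4).tolist() for k in("clock","eef_pos","orientation","ft_force","opening","joints")})
a,_=viewer.snapshot("scene"); b,_=viewer.snapshot("top")
f=lambda c:cv2.resize(c,None,fx=4,fy=4,interpolation=cv2.INTER_CUBIC)
cv2.imwrite("pics/near1.png",np.hstack([f(a[140:290,250:350]),f(b[190:340,260:360])])[:,:,::-1])
E
```

```text
{'clock': 2.6, 'eef_pos': [0.5809, -0.0144, 0.1885], 'orientation': [0.995, 0.0994, -0.001, -0.0009], 'ft_force': [-0.4025, 0.2246, 0.6423], 'opening': -0.0001, 'joints': [0.2915, 0.3581, -0.4094, 1.5695, 0.1459, 1.2467, -1.5132]}
```

View pics/near1.png

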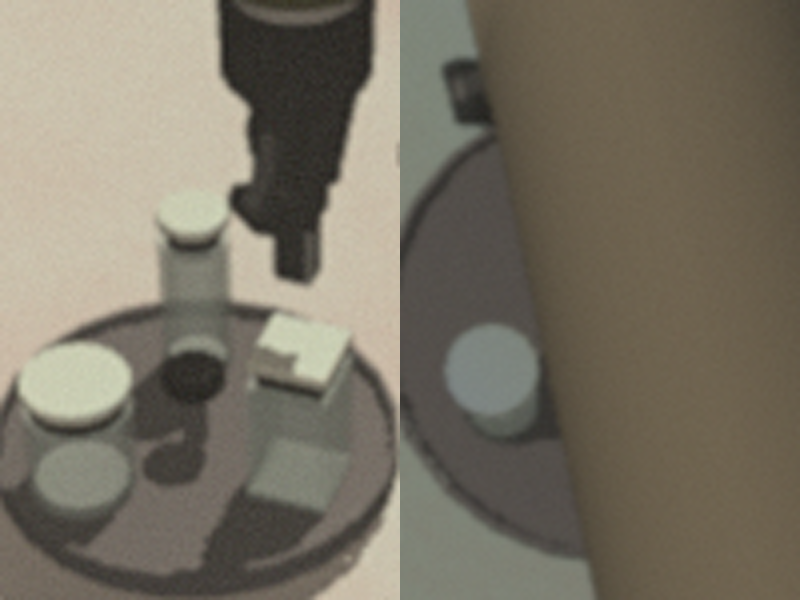

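Left half: the shut fingertips end at about (298,278), above the middle of the square lid and clear of the slim jar. In the right half the arm hides the lid from the top camera. I'll descend to just above the lid.

Call:
servo_tool(rows=[[0, 0, 0, 0.0005, 0, -0.01, 1], [0, 0, 0, 0.0005, 0, -0.022, 1], [0, 0, 0, 0.0005, 0, -0.032, 1], [0, 0, 0, 0.0005, 0, -0.039, 1], [0, 0, 0, 0.0005, 0, -0.043, 1], [0, 0, 0, 0.0005, 0, -0.0445, 1], [0, 0, 0, 0.0005, 0, -0.0445, 1]])

```text
clock: 3.58
eef_pos: [0.5825, -0.0142, 0.1457]
orientation: [0.995, 0.099, 0.0, -0.001]
ft_force: [-0.4, -0.2, 0.4]
opening: 0.0001
```

```bash
python3 - <<'E'
from h import *
from workcell import sensors
s=sensors.observe(); print(s['eef_pos'],s['ft_force'])
a,_=viewer.snapshot("scene")
cv2.imwrite("pics/near2.png",cv2.resize(a[180:270,270:370],None,fx=6,fy=6,interpolation=cv2.INTER_CUBIC)[:,:,::-1])
E
```

```text
[ 0.58249528 -0.01419994  0.14565447] [-0.35943032 -0.2435863   0.35747895]
```

View pics/near2.png

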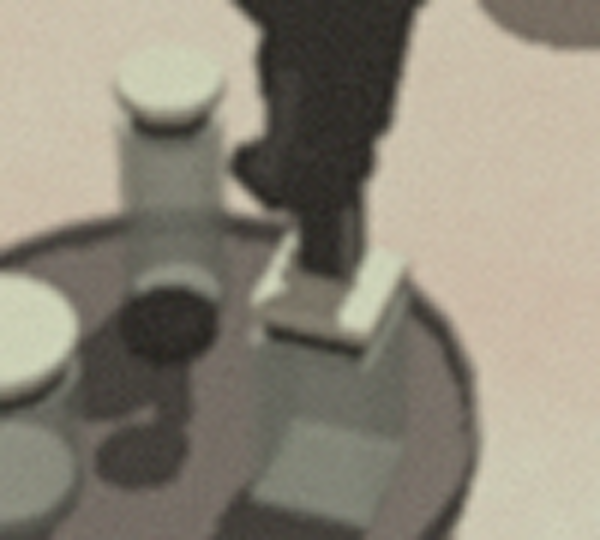

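The shut tips end at about (333,275), central over the lid with a few mm of gap. I'll press in small steps.

Call:
servo_tool(rows=[[0, 0, 0, -0.001, 0, -0.001, 1], [0, 0, 0, -0.001, 0, -0.002, 1], [0, 0, 0, -0.001, 0, -0.003, 1], [0, 0, 0, -0.001, 0, -0.004, 1], [0, 0, 0, -0.001, 0, -0.005, 1], [0, 0, 0, -0.001, 0, -0.006, 1], [0, 0, 0, -0.001, 0, -0.007, 1], [0, 0, 0, -0.001, 0, -0.008, 1], [0, 0, 0, -0.001, 0, -0.008, 1]])

```text
clock: 4.75
eef_pos: [0.5816, -0.0142, 0.1377]
orientation: [0.995, 0.099, 0.001, -0.001]
ft_force: [0.2, 0.2, 1.7]
opening: 0.0001
```

Call:
servo_tool(rows=[[0, 0, 0, 0, 0, -0.0005, 1], [0, 0, 0, 0, 0, -0.001, 1], [0, 0, 0, 0, 0, -0.0015, 1], [0, 0, 0, 0, 0, -0.002, 1], [0, 0, 0, 0, 0, -0.0025, 1], [0, 0, 0, 0, 0, -0.003, 1], [0, 0, 0, 0, 0, -0.003, 1]])

```text
clock: 5.62
eef_pos: [0.5816, -0.0142, 0.1346]
orientation: [0.995, 0.099, 0.001, -0.001]
ft_force: [-1.0, 0.4, 1.8]
opening: 0.0002
```

Call:
servo_tool(rows=[[0, 0, 0, 0, 0, -0.0005, 1], [0, 0, 0, 0, 0, -0.001, 1], [0, 0, 0, 0, 0, -0.0015, 1], [0, 0, 0, 0, 0, -0.002, 1], [0, 0, 0, 0, 0, -0.0025, 1], [0, 0, 0, 0, 0, -0.003, 1]])

```text
clock: 6.38
eef_pos: [0.5816, -0.0142, 0.1316]
orientation: [0.995, 0.099, 0.001, -0.001]
ft_force: [-0.8, -0.4, 2.6]
opening: -0.0002
```

Sliding at low force and near home (about 0.131). I'll continue in shorter steps until the force rises.

Call:
servo_tool(rows=[[0, 0, 0, 0, 0, -0.0005, 1], [0, 0, 0, 0, 0, -0.001, 1], [0, 0, 0, 0, 0, -0.001, 1]])

```text
clock: 6.75
eef_pos: [0.5817, -0.0142, 0.1311]
orientation: [0.995, 0.099, 0.001, -0.001]
ft_force: [-3.2, -0.6, 6.4]
opening: -0.0
```

Call:
servo_tool(rows=[[0, 0, 0, 0, 0, -0.0005, 1], [0, 0, 0, 0, 0, -0.001, 1], [0, 0, 0, 0, 0, -0.001, 1]])

```text
clock: 7.12
eef_pos: [0.582, -0.0141, 0.1311]
orientation: [0.995, 0.099, 0.001, -0.001]
ft_force: [-2.7, 0.2, 10.0]
opening: -0.0
```

A hard stop: z stays at 0.1311 (tips at 0.112) while the force climbs to 10 N. I'll withdraw straight up, then aside.

Call:
servo_tool(rows=[[0, 0, 0, 0, 0, 0.002, 1], [0, 0, 0, 0, 0, 0.005, 1], [0, 0, 0, 0, 0, 0.015, 1], [0, 0, 0, 0, 0, 0.035, 1], [0, 0, 0, 0, 0, 0.06, 1], [0, 0, 0, 0, 0, 0.09, 1], [0, 0, 0, 0, 0, 0.12, 1], [0, 0, 0, -0.01, -0.02, 0.135, 1], [0, 0, 0, -0.025, -0.05, 0.14, 1], [0, 0, 0, -0.045, -0.09, 0.14, 1], [0, 0, 0, -0.065, -0.13, 0.14, 1], [0, 0, 0, -0.085, -0.17, 0.14, 1], [0, 0, 0, -0.105, -0.21, 0.14, 1], [0, 0, 0, -0.125, -0.25, 0.14, 1], [0, 0, 0, -0.145, -0.29, 0.14, 1], [0, 0, 0, -0.165, -0.33, 0.14, 1], [0, 0, 0, -0.18, -0.36, 0.14, 1], [0, 0, 0, -0.19, -0.38, 0.14, 1], [0, 0, 0, -0.19, -0.38, 0.14, 1]])

```text
clock: 9.5
eef_pos: [0.3907, -0.3958, 0.2714]
orientation: [0.995, 0.098, 0.001, -0.0]
ft_force: [0.5, -0.2, -0.6]
opening: 0.0002
```

```bash
python3 - <<'E'
from h import *
from workcell import sensors
s=sensors.observe(); print(s['clock'],s['eef_pos'],s['ft_force'])
f=lambda c:cv2.resize(c,None,fx=4,fy=4,interpolation=cv2.INTER_CUBIC)
R=[]
for n,(x0,y0,x1,y1) in(("scene",(260,175,360,275)),("top",(260,195,360,295))):
    p,d=viewer.snapshot(n); q=np.load(n+"0.npz"); R.append(np.vstack([f(z[y0:y1,x0:x1])[:400] for z in(q['p'],p)]))
    g=(cv2.absdiff(p,q['p']).max(2)[y0:y1,x0:x1]>40); print(n,g.sum(),np.round(np.argwhere(g).mean(0)[::-1]+[x0,y0],1) if g.any() else "")
    E=np.array(viewer.camera_info(n)['extrinsics']); u=(325,228) if n=="scene" else (309,226)
    for dd in(q['d'],d):
        vv,uu=np.mgrid[u[1]-3:u[1]+4,u[0]-3:u[0]+4]; o,v=ray(n,np.c_[uu.ravel(),vv.ravel()]); w=o+v*(dd[vv,uu].ravel()/(v@E[2,:3]))[:,None]; print(n,"lid z",np.round(np.median(w[:,2]),4))
cv2.imwrite("pics/after.png",cv2.resize(np.hstack(R),(600,600))[:,:,::-1])
E
```

```text
9.5 [ 0.39068974 -0.39581693  0.2713588 ] [ 0.48892287 -0.17395145 -0.55725285]
scene 187 [323.4 229.2]
scene lid z 0.122
scene lid z 0.112
top 0 
top lid z 0.1226
top lid z 0.113
```

View pics/after.png

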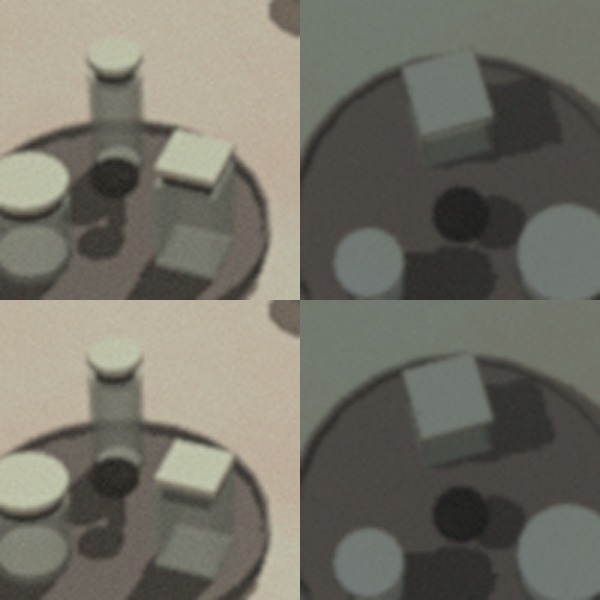

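The top row is before and the bottom row after. The square lid, at about (195,465), now sits flush with no dark plug showing. Depth gives its height as 112–113 mm, down from 122 mm. The jars, knob and carousel haven't moved, so I'm handing in.

```bash
python3 -c "
from workcell import env
print(env.job_done())"
```

```text
the job is handed in; nothing more can be done
None
```

The square jar's lid is fully home, and I handed the job in at about 9.5 s with the arm withdrawn and clear of everything. I pressed it straight down at its centre with the shut fingertips.

- **Hard stop:** the lid slid at about 2–3 N. The fingertips then stopped at 0.112 m while the force rose to 10 N.
- **Height:** the depth images put the lid top at 0.112 m (scene camera) and 0.113 m (top camera), down from about 0.122 m. The raised-lid height I measured beforehand, 0.120–0.123 m, agreed with the text. No dark plug is visible any more.
- **The rest of the scene:** in the before and after pictures the carousel, knob and both round jars look unmoved, with their lids still up. The bowl and tongs were never approached, but my after-pictures did not include them.
- **Sideways force:** a push of about 3 N along x showed at the hard stop. The pictures show no visible shift of the jar or tray. No check failed or disagreed.

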